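# Prop up the bench readout on its folding leg

### The job

The white readout unit stands in its rack with the orange prop leg on its back only part way out. While it is still in the rack, push the leg out all the way and press it firmly but gently home against its stop; then lift the unit out and set it down gently in the middle of the blue mat, square to the mat with its screen towards the robot's side, so that it stands leaning back on the leg. Let go of it, and leave everything else on the bench where it is.

Things in the scene. Friction and masses are not known exactly. Their poses are not given: they have to be found in the camera images.
- unit: flat white readout unit, loose, 0.4 to 0.7 kg: a plate 18 thick (own x), 180 wide (own y), top edge 156 above its underside. Origin: centre of its underside; own z up, own x from the screen to the back, where the leg is. It stands on a bar of 4 radius under its front edge, so set free it tips back; with the leg at its stop it rests on bar and leg foot, leaning back (top to own +x) about 0.21 rad
- unit_grip (a point): point in the plate's middle plane (own x = 0), mid width, 135 above the unit's underside, 21 below its top edge: a good place to pinch, fingers in front and behind; the unit's axes
- leg_foot (a point): centre of the 5 radius rubber foot at the leg's free lower corner, 80 from the hinge axis, 27 above the unit's underside; the leg's axes
- leg_edge (a point): on the leg's middle plane, 80 from the hinge axis, 120 above the unit's underside; the leg's axes. The leg opens like a door: along the unit's back (pointing to its +y) at 0, growing as the free edge swings away behind; it starts at 0.40 to 1.20 rad and stays where left, rubbing with 1 N at 65 from the axis. Best pushed on its inner face by fingers let down between it and the back
- rack: rack fixed to the bench: grey base 90 x 220 x 10 with an aluminium channel at either end that holds the unit's side edges (outer 10) with 2 play; channels reach 75 above the bench, open at the top. Origin: centre of its underside; own y along the slot, own x as the unit's (which stands in it, underside at 10, leaning back about 0.04 rad in the play)
- mat: blue mat fixed to the bench, 240 (own x) x 240 (own y) x 4 thick. Origin: centre of its underside. Own x points away from the robot's side: the unit's own x and the leg must end up that way
- spool: white plastic spool, 54 across, 75 high, upright; bystander
- disc_steel: steel specimen disc, 50 across, 18 high; bystander
- disc_brass: brass specimen disc, 50 across, 18 high; bystander
- mouse: black wireless mouse 100 x 58 x 34; bystander
- driver: screwdriver lying on the bench; bystander
- paste_jar: small jar, 56 across, 60 high; bystander
- leg: orange prop leg: upright plate 7 thick, reaching 3 to 82 from its hinge axis, 28 to 140 above the unit's underside. Origin on the hinge axis, 120 above the underside, 18 behind the unit's middle plane (unit's x), 60 to the unit's -y. Own y along the leg to its free edge, own z up, own -x out of the inner face, which looks at the unit's back. Fingers must not press it with over 12 N
- buffer (a joint): stiff spring in the leg's stop, 16 N m/rad: under 0.006 rad while the leg swings, more only when the leg is pressed against the stop. Home means over 0.020 for 0.2 s (5 N at 65 from the hinge axis, 4 N at 80). Where the stop lies cannot be seen: it ends the swing somewhere from 1.40 to 1.80 rad off the back, 0.6 to 1.0 rad from the start, another place each time, and must be felt
There are look-alikes about, which are no part of the job. Of the things that look like the unit, the smaller one is meant.

How it is judged:
By the outcome, as a careful person would: the job done as asked, in the order asked, and still so for the second after the job is handed in, with the robot touching nothing.
It also fails if it takes over 72 s, if anything falls off the work surface, if the arm or the gripper's body presses on something with over 40 N, if the wrist force passes 120 N, or if a joint passes its speed limit or range.

### The arm

A 7-joint arm with a two-finger parallel gripper is mounted at the origin on the work surface. World frame = base frame: x ahead of the robot, y to its left, z up, the work surface at z = 0. Lengths are in m, angles in rad, forces in N, time in s.
With the tool pointing down it reaches from about 0.35 to 0.9 m from the base axis. Payload 8.1 kg.
Tool frame: the origin (TCP) lies midway between the tips of the shut fingers; the grasp point (between the pads) lies r.pinch_z behind it (r.pinch_z is the distance from the TCP to the grasp point, in m); z points along the fingers, y is the line along which they close (so a half turn about z gives the same grasp; the last joint's range is limited). The gripper opens to 92 mm and grips with 3 to 60 N. Pads are 19 mm wide; open, the fingers measure 130 mm over their backs; the gripper's body (75 mm by 190 mm) begins 47 mm behind the grasp point.
Start: joints at [-1.344, 0.434, 0.025, 1.573, -0.012, 1.134, -0.075], TCP at [0.202, 0.591, 0.227] pointing down, gripper open.
Joint ranges: [-2.62, 2.62], [-0.44, 2.09], [-1.27, 1.32], [0.08, 2.57], [-1.32, 4.46], [0.12, 2], [-2.74, 2.74]. Speed limits (rad/s): [2.22, 2.22, 3.01, 3.01, 3.14, 3.14, 3.14].

### API

Orientations are given as a unit quaternion [w, x, y, z].
In Python, from station import r, viewer, hand_in, regions_of gives the robot as it stands.
- The arm moves only by the shell command python3 -m jog 'ROWS'. ROWS is text: rows parted by semicolons, each of 7 numbers parted by spaces: the turn, a rotation vector about the tool's x, y, z in rad, then the shift along the tool's x, y, z in cm, then the opening, from 0 (shut) to 1 (fully open). In form: rx ry rz x y z hand; .... A call has 1 to 20 rows; each row shifts and turns the commanded pose from where the row before left it, along the tool's axes as they then stand; what a row does not reach is not made up. A row lasts 1/12 s, in which the tool goes at most 41.7 mm and 7.16 degrees, less where a joint would pass 70% of its speed; a pose out of reach is approached as far as the arm can. A call is refused whole if a number of a shift passes 4.17 or a number of a turn 0.125, either way. A call with a gripper value outside its range is refused whole. The fingers move at their own pace and stop on an object; the grip force is fixed at half the most. Time passes only in rows, so rows that do not move let the fingers close. It gives the time, the measured TCP pose, the force, the opening and the grip force at its end, in the units of the state.
- r.get_obs(): the state, without advancing time (a new reading comes with each control period).
- viewer.capture(name): name is "scene" or "top"; returns a dict with "frame" (400x640x3 uint8, red, green, blue), "K" (3x3 intrinsics, pixels), "extrinsics" (4x4, takes a point from world to camera coordinates). Camera axes: x right, y down, z forward; pixel columns grow to the right and rows downward; lengths in m; the calibration is good to about 2 mm. A picture is of the moment at which its call begins. There is no depth.
- hand_in(): hands the job in; it is judged then, once.
Trained networks look in a picture, given as the dict that the camera call returned (one of the last four; its "shot" number tells which), for a name from the list of things; names that differ only in an ending like _2 or _b are one class to them, and where a whole thing is asked for, a point or a joint stands for the part that bears it (a point fixed in the world has none). Each returns a list of dicts, best first, with "conf" (0 to 1); they miss things now and then, are a little off and sometimes report something else, mostly with a low value. They report only what shows in the picture. A call takes as long as a camera call. They do not tell look-alikes from the thing itself.
- regions_of(picture, name): "region" (400x640 bool, what is visible of it) and "location" ([column, row] in pixels, amid what is visible of it).
The state is a dict: "time_s": time; "joint_positions": joint angles; "joint_velocities": joint speeds; "joint_torque": joint torques, N m; "ee_pos": TCP position; "ee_rot": TCP orientation; "force": force on the tool from outside, world axes, zero at the start; "wrist_torque": the same for the moment, N m; "opening": finger opening in m; "gripper_force": force on a finger pad.
Only numpy, scipy, OpenCV 4.12 (cv2) and the standard library are available. Lean on these libraries where they do the work, as an engineer would, in place of code of your own. Each camera call takes 0.05 s, during which the arm holds its last target. There are 200 camera calls.

## Working session

There is one attempt and no reset: what is moved stays moved. The work goes in short steps, Python scripts to look and compute and a shell command to move; the robot and the scene stay as the last step left them, time stands still between calls to the robot, and variables do not carry over. Pictures are saved under pics/ and viewed, at most 10 in all, crops included, and the job is handed in when it is done.

```bash
ls; mkdir -p pics
python3 - <<'E'
from station import r, viewer, regions_of
import cv2,numpy as np
np.set_printoptions(precision=4,suppress=True)
o=r.get_obs();print({k:o[k] for k in('time_s','ee_pos','ee_rot','opening','force')},r.pinch_z)
ims=[]
for c in("scene","top"):
    p=viewer.capture(c);cv2.imwrite(f"pics/{c}1.png",p["frame"][:,:,::-1])
    print(c,p["K"].tolist(),np.array(p["extrinsics"]))
    for n in("unit","leg","rack","mat","spool","mouse"):
        for d in regions_of(p,n):
            ys,xs=np.where(d["region"]);print(n,round(d["conf"],2),d["location"],xs.min(),xs.max(),ys.min(),ys.max(),len(xs))
    ims.append(p["frame"][:,:,::-1])
cv2.imwrite("pics/both.png",cv2.resize(np.vstack(ims),(480,600)))
E
```

```text
pics
{'time_s': 0.0, 'ee_pos': array([0.2023, 0.5908, 0.226 ]), 'ee_rot': array([-0.0001,  0.1642,  0.9864, -0.0008]), 'opening': 0.09161249533779596, 'force': array([ 1.1533, -0.6752, -0.0048])} 0.0188
scene [[419.2275698425519, 0.0, 317.01858604035374], [0.0, 419.2275698425519, 207.55797312628832], [0.0, 0.0, 1.0]] [[ 0.6404  0.7681  0.     -0.2981]
 [ 0.5261 -0.4386 -0.7285 -0.1752]
 [-0.5595  0.4666 -0.685   1.7183]
 [ 0.      0.      0.      1.    ]]
unit 0.66 [370.7, 193.8] 351 390 166 219 1344
unit 0.66 [338.5, 171.6] 300 370 146 193 1950
leg 0.67 [342.2, 160.6] 319 360 149 174 594
leg 0.63 [376.4, 201.7] 363 387 190 217 519
rack 0.71 [355.8, 219.7] 338 394 186 235 634
rack 0.63 [291.2, 324.3] 286 303 315 332 274
mat 0.75 [270.0, 253.3] 219 321 219 296 4279
mat 0.48 [378.5, 200.3] 363 388 189 217 561
spool 0.96 [374.7, 277.4] 365 383 261 290 453
spool 0.33 [186.0, 279.1] 173 195 268 293 432
mouse 0.6 [415.6, 172.9] 402 426 165 181 304
top [[398.0960631501115, 0.0, 318.3024358001894], [0.0, 398.0960631501115, 198.37130271524], [0.0, 0.0, 1.0]] [[-0.0066 -0.9999 -0.014   0.0116]
 [-0.9977  0.0076 -0.067   0.4887]
 [ 0.0671  0.0135 -0.9977  1.4052]
 [ 0.      0.      0.      1.    ]]
unit 0.95 [269.1, 185.4] 236 294 165 193 763
unit 0.62 [248.3, 263.1] 209 285 227 297 3702
leg 0.92 [240.0, 265.4] 221 258 240 285 1186
leg 0.49 [271.5, 172.0] 263 279 167 176 57
leg 0.31 [270.1, 174.0] 261 281 165 176 90
rack 0.66 [274.5, 193.1] 239 301 173 205 891
mat 0.9 [375.3, 208.8] 335 414 168 246 4571
spool 0.63 [376.9, 206.5] 335 413 168 244 4423
spool 0.52 [326.6, 122.1] 319 334 113 132 255
mouse 0.98 [186.2, 199.5] 177 200 185 213 439
```

Run:
```python
import cv2,numpy as np
a=cv2.imread("pics/scene1.png")[120:320,160:460];b=cv2.imread("pics/top1.png")[90:310,150:450]
cv2.imwrite("pics/c1.png",cv2.resize(a,(800,533),interpolation=cv2.INTER_CUBIC));cv2.imwrite("pics/c2.png",cv2.resize(b,(800,587),interpolation=cv2.INTER_CUBIC))
```

```text
(no output)
```

View pics/c1.png

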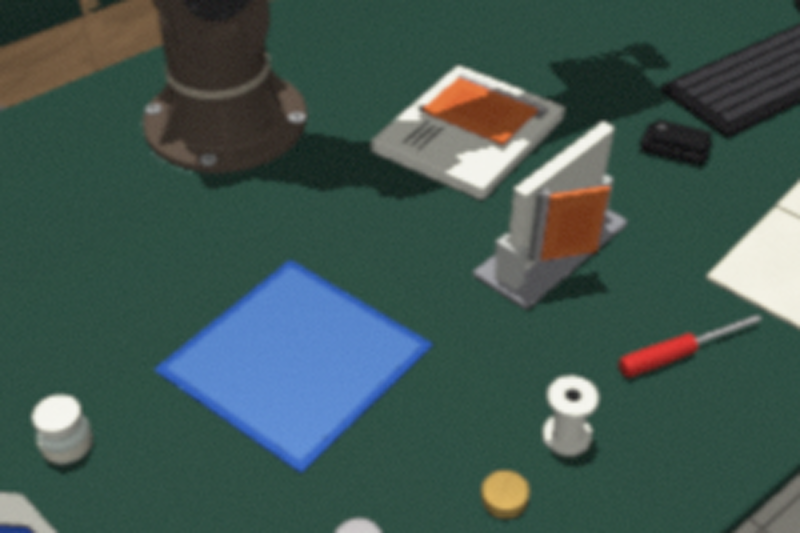

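View pics/c2.png

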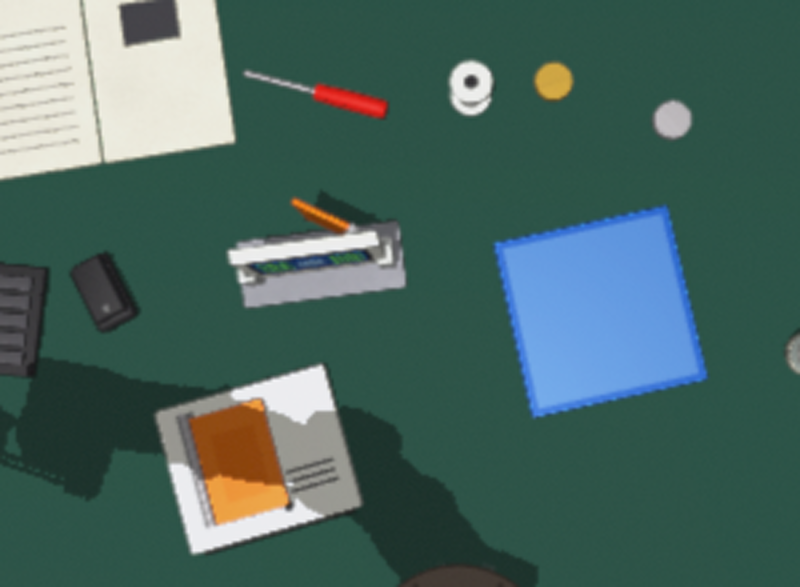

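Candidates for the unit are the one standing in the rack at scene (370,194) / top (269,185), and the larger one lying flat at scene (338,171) / top (248,263). The one in the rack is smaller, so I choose that. Next is the close crop and the measurements.

```bash
cat > h.py <<'E'
import numpy as np,cv2
from station import r,viewer,regions_of
np.set_printoptions(precision=4,suppress=True)
def ray(p,uv,z):
    K=np.array(p["K"]);E=np.array(p["extrinsics"]);R,t=E[:3,:3],E[:3,3]
    d=R.T@np.linalg.inv(K)@np.array([uv[0],uv[1],1.]);c=-R.T@t
    return c+d*(z-c[2])/d[2]
def proj(p,X):
    K=np.array(p["K"]);E=np.array(p["extrinsics"]);X=np.atleast_2d(X)
    q=(X@E[:3,:3].T+E[:3,3])@K.T;return q[:,:2]/q[:,2:]
E
python3 - <<'E'
from h import *
p=viewer.capture("top");f=p["frame"].astype(int)
m=(f[...,2]-f[...,0]>50).astype(np.uint8);m[:160]=0;m[260:]=0;m[:,:330]=0;m[:,420:]=0
c=max(cv2.findContours(m,0,1)[0],key=cv2.contourArea)
bx=cv2.boxPoints(cv2.minAreaRect(c));M=np.array([ray(p,q,.004) for q in bx]);print("mat",M,M.mean(0))
e=M-np.roll(M,-1,0);print([(np.linalg.norm(v),np.arctan2(v[1],v[0])) for v in e])
o=((f[...,0]-f[...,2]>70)&(f[...,0]-f[...,1]>40)).astype(np.uint8);o[:150]=0;o[195:]=0;o[:,:230]=0;o[:,310:]=0
c=max(cv2.findContours(o,0,1)[0],key=cv2.contourArea);print("leg",cv2.boxPoints(cv2.minAreaRect(c)))
a=f[155:210,230:310].astype(np.uint8)[:,:,::-1];cv2.imwrite("pics/d1.png",cv2.resize(a,(800,550),interpolation=cv2.INTER_NEAREST))
q=viewer.capture("scene");b=q["frame"][160:240,335:400][:,:,::-1];cv2.imwrite("pics/d2.png",cv2.resize(b,(487,600),interpolation=cv2.INTER_NEAREST))
E
```

```text
mat [[ 0.5548 -0.0482  0.004 ]
 [ 0.6069 -0.2907  0.004 ]
 [ 0.366  -0.3386  0.004 ]
 [ 0.3146 -0.099   0.004 ]] [ 0.4606 -0.1941  0.004 ]
[(np.float64(0.24802268487478318), np.float64(1.7824120864536386)), (np.float64(0.24554626110680358), np.float64(0.19642574896200032)), (np.float64(0.2451221179343606), np.float64(-1.35933253225127)), (np.float64(0.2454820836529873), np.float64(-2.9333544874906248))]
leg [[257.646  167.9015]
 [259.7154 163.4672]
 [280.792  173.3029]
 [278.7227 177.7372]]
```

View pics/d1.png

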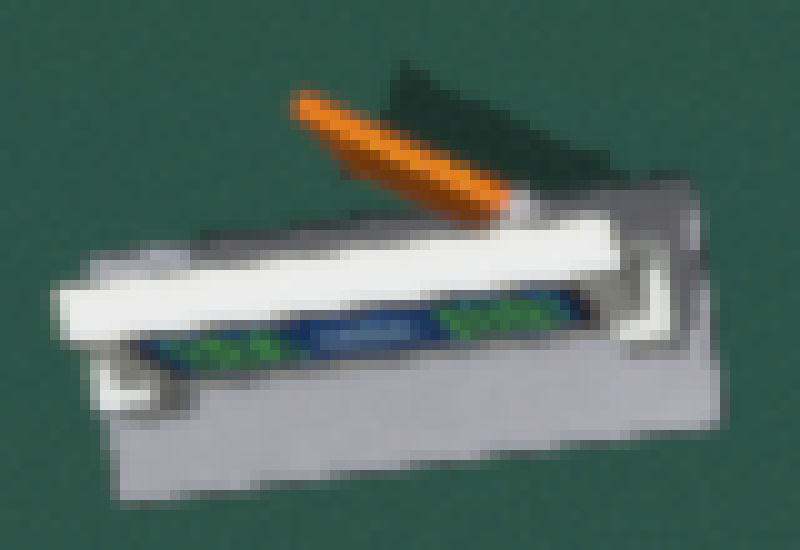

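View pics/d2.png

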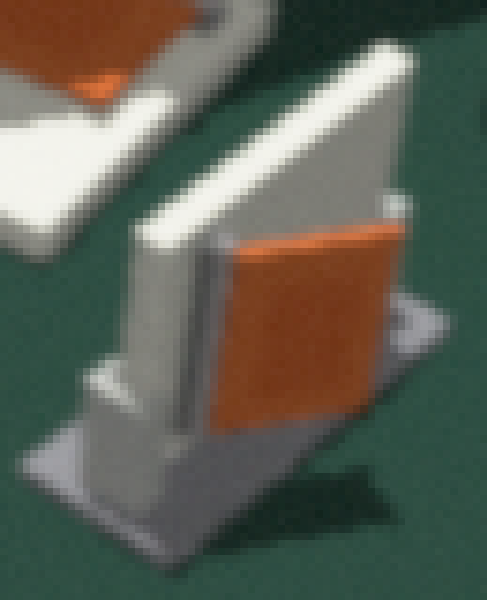

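The close crop shows the unit upright in the rack, with its top strip from (55,290) to (620,268) and the leg hinged at the right end with its tip near (300,100). I'll fit the pose by least squares over both views.

```bash
cat > fit.py <<'E'
from h import *
from scipy.optimize import least_squares
T=viewer.capture("top");S=viewer.capture("scene")
t=lambda u,v:(230+u/10-.5,155+v/10-.5)
s=lambda u,v:(335+u/7.5-.5,160+v/7.5-.5)
h=.009
U={'LB':(h,.09,.156),'LF':(-h,.09,.156),'RF':(-h,-.09,.156),'RB':(h,-.09,.156)}
obs=[(T,U['LB'],'u',t(53,288)),(T,U['LF'],'u',t(60,342)),(T,U['RF'],'u',t(622,268)),(T,U['RB'],'u',t(614,214)),
 (T,(-.045,.11,.0),'r',t(117,503)),(T,(-.045,-.11,.01),'r',t(720,425)),
 (S,U['RF'],'u',s(132,222)),(S,U['LB'],'u',s(412,58)),(S,U['LF'],'u',s(383,38)),(S,U['RB'],'u',s(195,245)),
 (S,(.045,-.11,0),'r',s(178,573)),(S,(-.045,-.11,.01),'r',s(18,463)),(S,(.045,.11,.01),'r',s(452,315)),
 (T,(.0035,.082,.02),'l',t(300,90)),(T,(-.0035,.082,.02),'l',t(292,112)),(S,(.0035,.082,.02),'l',s(405,222)),(S,(.0035,.003,.02),'l',s(230,247)),(S,(.0035,.082,-.092),'l',s(368,412)),(S,(.0035,.003,-.092),'l',s(208,430))]
R=lambda a:np.array([[np.cos(a),-np.sin(a),0],[np.sin(a),np.cos(a),0],[0,0,1]])
def leg(P,a): return R(-a)@np.array(P)+[.018,-.06,.12]
def Ry(b): return np.array([[np.cos(b),0,np.sin(b)],[0,1,0],[-np.sin(b),0,np.cos(b)]])
def W(P,k,p):
    x,y,yaw,dy,b,a=p;P=np.array(P,float)
    if k=='l':P=leg(P,a)
    if k!='r':P=Ry(b)@P+[0,dy,.01]
    return R(yaw)@P+[x,y,0]
f=lambda p:np.concatenate([(proj(c,W(P,k,p))[0]-uv) for c,P,k,uv in obs]+[[(p[3])/.002,(p[4]-.04)/.02]])
q=least_squares(f,[.45,.12,.1,0,.04,.5],loss='soft_l1')
if __name__=="__main__":
    print(q.x);print(f(q.x)[:-2].reshape(-1,2))
    for n,P,k in(('grip',(0,0,.135),'u'),('hinge',(0,0,0),'l'),('edge',(0,.08,0),'l'),('backmid',(.009,0,.156),'u')):print(n,W(P,k,q.x))
E
python3 fit.py
```

```text
[ 0.5252  0.1832  0.1273 -0.0005  0.0334  0.584 ]
[[ 0.1081  0.4466]
 [ 0.0349  0.5566]
 [-0.5907  0.4173]
 [-0.4974  0.3142]
 [ 0.2562  0.5906]
 [ 0.0419  0.0362]
 [ 0.4924  0.8348]
 [ 0.5674 -0.0023]
 [ 0.1824  0.3428]
 [-3.5616  0.4149]
 [-1.0214  0.0833]
 [ 0.4281 -0.0573]
 [ 0.3284  0.3894]
 [-0.1241  0.3014]
 [-0.2837  0.008 ]
 [ 0.0141  1.1267]
 [ 0.494   1.2148]
 [ 0.2993 -0.2831]
 [-0.0223  0.7942]]
grip [0.5297 0.1833 0.1449]
hinge [0.5547 0.126  0.1293]
edge [0.5899 0.1978 0.1279]
backmid [0.5393 0.1845 0.1656]
```

```bash
cat > plan.py <<'E'
# plan(target pos, yaw of tool y-axis (world), tilt) -> remaining turn and shift (in tool axes after the turn), cm
from h import *
from scipy.spatial.transform import Rotation as Ro
U=np.array([.5252,.1832,.1273,-.0005,.0334,.584])
def rot(yawy,lean=0):   # tool z down, tool y at world angle yawy; lean about horizontal axis 90deg left of tool y
    y=np.array([np.cos(yawy),np.sin(yawy),0]);z=np.array([0,0,-1.]);x=np.cross(y,z)
    M=np.stack([x,y,z],1);return Ro.from_rotvec(lean*np.array([-y[1],y[0],0]))*Ro.from_matrix(M)
def cur():
    o=r.get_obs();q=o["ee_rot"];return o,np.array(o["ee_pos"]),Ro.from_quat([q[1],q[2],q[3],q[0]])
def plan(P,yawy,lean=0):
    o,p,R=cur();T=rot(yawy,lean)
    print("turn",(R.inv()*T).as_rotvec(),"shift cm",T.inv().apply(np.array(P)-p)*100,"j",o["joint_positions"],"t",o["time_s"])
E
python3 - <<'E'
from plan import *
import fit
P=fit.W((.030,.016,.11),'u',U);print(P)
plan([P[0],P[1],.226],np.pi/2+.1273)
E
```

```text
[0.5566 0.2028 0.1189]
turn [-0.      0.     -0.4572] shift cm [-30.1996 -43.029    0.0719] j [-1.3436  0.4345  0.025   1.5732 -0.0116  1.134  -0.0751] t 1.0
```

```bash
python3 -m jog '0 0 -.1 0 0 0 0; 0 0 -.12 0 0 0 0; 0 0 -.12 0 0 0 0; 0 0 -.117 0 0 0 0; 0 0 0 -1 -1.4 0 0; 0 0 0 -2 -2.8 0 0; 0 0 0 -2.3 -3.3 0 0; 0 0 0 -2.3 -3.3 0 0; 0 0 0 -2.3 -3.3 0 0; 0 0 0 -2.3 -3.3 0 0; 0 0 0 -2.3 -3.3 0 0; 0 0 0 -2.3 -3.3 0 0; 0 0 0 -2.3 -3.3 0 0; 0 0 0 -2.3 -3.3 0 0; 0 0 0 -2.3 -3.3 0 0; 0 0 0 -2.3 -3.2 0 0; 0 0 0 -2 -2.8 0 0; 0 0 0 -1.4 -1.8 0 0; 0 0 0 -.5 -.7 0 0; 0 0 0 0 0 0 0'
python3 -c "
from plan import *
plan([.5566,.2028,.226],np.pi/2+.1273);plan([.5566,.2028,.119],np.pi/2+.1273)"
```

```text
time_s: 2.67
ee_pos: [0.5542, 0.2055, 0.2267]
ee_rot: [0.0, -0.06, 0.998, -0.001]
force: [-0.5, -0.1, 0.9]
opening: 0.0008
gripper_force: 0.0
turn [-0.0011  0.0004 -0.0064] shift cm [-0.1989 -0.3001  0.0669] j [-0.5162  0.3784  0.0968  1.6646 -0.0387  1.1004  1.283 ] t 2.6667
turn [-0.0011  0.0004 -0.0064] shift cm [-0.1989 -0.3001 10.7669] j [-0.5162  0.3784  0.0968  1.6646 -0.0387  1.1004  1.283 ] t 2.6667
```

Lower to just above the leg top (0.158) and look before entering the gap.

```bash
python3 -m jog '0 0 0 -.2 -.3 0 0; 0 0 0 0 0 2 0; 0 0 0 0 0 2.5 0; 0 0 0 0 0 1 0; 0 0 0 0 0 0 0; 0 0 0 0 0 0 0'
python3 - <<'E'
from plan import *
plan([.5566,.2028,.119],np.pi/2+.1273)
p=viewer.capture("top");a=p["frame"][150:205,230:310][:,:,::-1]
q=viewer.capture("scene");b=q["frame"][150:235,335:400][:,:,::-1]
cv2.imwrite("pics/e1.png",np.hstack([cv2.resize(a,(420,289),interpolation=2),cv2.resize(b,(221,289),interpolation=2)]))
E
```

```text
time_s: 3.17
ee_pos: [0.5543, 0.2069, 0.1719]
ee_rot: [-0.001, -0.064, 0.998, 0.0]
force: [-0.4, 0.1, 0.1]
opening: 0.0006
gripper_force: 0.0
turn [ 0.0001 -0.0011  0.0014] shift cm [-0.1714 -0.44    5.2854] j [-0.5102  0.4303  0.0878  1.7303 -0.0444  0.9839  1.2938] t 3.1667
```

View pics/e1.png

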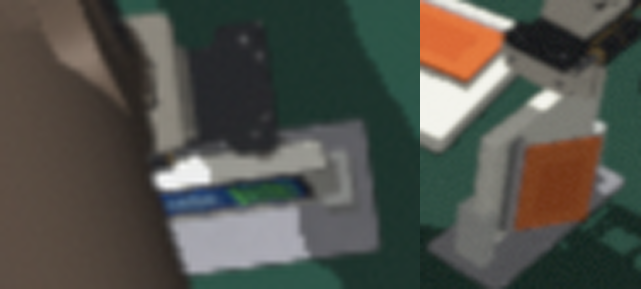

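```bash
python3 -m jog '0 0 0 -.2 -.4 0 0; 0 0 0 0 0 .7 0; 0 0 0 0 0 .7 0; 0 0 0 0 0 0 0'
python3 -c "
from plan import *
plan([.5566,.2028,.119],np.pi/2+.1273)"
```

```text
time_s: 3.6
ee_pos: [0.5569, 0.2017, 0.1563]
ee_rot: [-0.001, -0.063, 0.998, -0.0]
force: [-0.5, -0.8, -0.3]
opening: 0.0001
gripper_force: 0.0
turn [-0.0005 -0.0018 -0.0006] shift cm [0.0192 0.1083 3.7296] j [-0.5002  0.4479  0.0877  1.7453 -0.0466  0.9523  1.3034] t 3.6
```

```bash
python3 -m jog '0 0 0 0 .1 .6 0; 0 0 0 0 0 .6 0; 0 0 0 0 0 0 0' && python3 -c "
from plan import *
f=r.get_obs()['force'];print(f);exit(int(np.linalg.norm(f)>3.5))" && python3 -m jog '0 0 0 0 0 .6 0; 0 0 0 0 0 .7 0; 0 0 0 0 0 .6 0; 0 0 0 0 0 .4 0; 0 0 0 0 0 0 0;0 0 0 0 0 0 0'
cat > state.py <<'E'
from plan import *
# finger corner in unit frame -> leg angle if touching; force
o,p,R=cur();yaw=U[2];c,s=np.cos(yaw),np.sin(yaw)
d=p[:2]-U[:2];u=np.array([c*d[0]+s*d[1],-s*d[0]+c*d[1]])-[.0045,-.0005]
k=u+[.0095,-.019]-[.018,-.060]
rr=np.hypot(*k);a=np.arctan2(k[0],k[1])+np.arcsin(.0035/rr)
F=o["force"];fu=np.array([c*F[0]+s*F[1],-s*F[0]+c*F[1],F[2]])
print("centre(mm,unit)",u*1000,"corner rel hinge",k*1000,"r",rr,"angle",a,"z",p[2],"F unit",fu,"t",o["time_s"])
E
python3 state.py
```

```text
time_s: 3.85
ee_pos: [0.5567, 0.2031, 0.1442]
ee_rot: [-0.001, -0.064, 0.998, -0.0]
force: [-0.4, -0.1, 0.3]
opening: 0.0004
gripper_force: 0.0
[-0.3651 -0.1197  0.3242]
time_s: 4.35
ee_pos: [0.5573, 0.2031, 0.1224]
ee_rot: [-0.0, -0.063, 0.998, -0.0]
force: [-0.1, -0.1, 0.0]
opening: 0.0002
gripper_force: 0.0
centre(mm,unit) [29.9113 16.1783] corner rel hinge [21.4113 57.1783] r 0.061055729616787825 angle 0.4156573032748304 z 0.12239829061529407 F unit [-0.138  -0.049   0.0224] t 4.35
```

```bash
python3 -m jog '0 0 0 -.3 0 0 0; 0 0 0 -.3 0 0 0; 0 0 0 -.2 0 0 0; 0 0 0 -.2 0 0 0; 0 0 0 -.2 0 0 0; 0 0 0 0 0 0 0' && python3 state.py && python3 -m jog '0 0 0 -.3 -.2 0 0; 0 0 0 -.3 -.2 0 0; 0 0 0 -.3 -.2 0 0; 0 0 0 -.3 -.2 0 0; 0 0 0 -.3 -.3 0 0; 0 0 0 -.3 -.3 0 0; 0 0 0 -.3 -.4 0 0; 0 0 0 -.2 -.3 0 0; 0 0 0 -.2 -.3 0 0; 0 0 0 -.2 -.3 0 0; 0 0 0 0 0 0 0' && python3 state.py
```

```text
time_s: 4.85
ee_pos: [0.5696, 0.2047, 0.1227]
ee_rot: [-0.0, -0.063, 0.998, -0.0]
force: [-0.1, 1.3, 0.8]
opening: 0.0
gripper_force: 0.3
centre(mm,unit) [42.2944 16.1784] corner rel hinge [33.7944 57.1784] r 0.06641861043035689 angle 0.5865215228816523 z 0.12270525971489143 F unit [0.0799 1.2557 0.7969] t 4.85
time_s: 5.77
ee_pos: [0.6003, 0.1804, 0.1228]
ee_rot: [0.0, -0.063, 0.998, -0.0]
force: [-1.0, 0.6, -0.3]
opening: 0.0006
gripper_force: 0.3
centre(mm,unit) [ 69.6098 -11.79  ] corner rel hinge [61.1098 29.21  ] r 0.06773205228150168 angle 1.1766065304260966 z 0.12279884942477215 F unit [-0.8909  0.7005 -0.3222] t 5.7667
```

```bash
python3 -m jog '0 0 0 -.2 -.3 0 0; 0 0 0 -.1 -.2 0 0; 0 0 0 -.1 -.2 0 0; 0 0 0 0 -.1 0 0; 0 0 0 0 0 0 0; 0 0 0 0 0 0 0' && python3 state.py && python3 -m jog '0 0 0 -.05 -.1 0 0; 0 0 0 -.02 -.1 0 0; 0 0 0 -.02 -.1 0 0; 0 0 0 0 0 0 0;0 0 0 0 0 0 0' && python3 state.py
```

```text
time_s: 6.27
ee_pos: [0.6048, 0.174, 0.1229]
ee_rot: [0.0, -0.064, 0.998, 0.0]
force: [1.0, -0.6, 0.9]
opening: 0.0005
gripper_force: 0.1
centre(mm,unit) [ 73.2611 -18.7572] corner rel hinge [64.7611 22.2428] r 0.0684743696832719 angle 1.2910965693047742 z 0.12286283198374301 F unit [ 0.8898 -0.6922  0.8892] t 6.2667
time_s: 6.68
ee_pos: [0.606, 0.171, 0.1228]
ee_rot: [0.0, -0.063, 0.998, 0.0]
force: [0.6, 0.9, -0.3]
opening: 0.0004
gripper_force: 0.3
centre(mm,unit) [ 74.132  -21.8294] corner rel hinge [65.632  19.1706] r 0.06837450771956359 angle 1.3378209239153283 z 0.12281514098154309 F unit [ 0.7054  0.8618 -0.3424] t 6.6833
```

```bash
cat > guard.py <<'E'
from plan import *
import sys
o=r.get_obs();F=o["force"];p=o["ee_pos"];fy=-np.sin(.1273)*F[0]+np.cos(.1273)*F[1]
d=p[:2]-U[:2];print("y",round((-np.sin(.1273)*d[0]+np.cos(.1273)*d[1])*1000,2),"Fy",round(fy,2),"tz",o["wrist_torque"].round(2));sys.exit(int(fy>float(sys.argv[1])))
E
g="python3 guard.py 2.7"
{ python3 -m jog '0 0 0 -.01 -.1 0 0; 0 0 0 0 0 0 0;0 0 0 0 0 0 0' && $g && python3 -m jog '0 0 0 -.01 -.1 0 0; 0 0 0 0 0 0 0;0 0 0 0 0 0 0' && $g && python3 -m jog '0 0 0 -.02 -.1 0 0; 0 0 0 0 0 0 0;0 0 0 0 0 0 0' && $g && python3 -m jog '0 0 0 -.01 -.1 0 0; 0 0 0 0 0 0 0;0 0 0 0 0 0 0' && $g && python3 -m jog '0 0 0 -.02 -.1 0 0; 0 0 0 0 0 0 0;0 0 0 0 0 0 0' && $g && python3 -m jog '0 0 0 -.01 -.1 0 0; 0 0 0 0 0 0 0;0 0 0 0 0 0 0' && $g && python3 -m jog '0 0 0 -.01 -.1 0 0; 0 0 0 0 0 0 0;0 0 0 0 0 0 0' && $g && python3 -m jog '0 0 0 -.01 -.1 0 0; 0 0 0 0 0 0 0;0 0 0 0 0 0 0' && $g; } | grep Fy; python3 state.py
```

```text
y -23.3 Fy 0.21 tz [ 0.24 -0.06  0.01]
y -24.32 Fy 1.23 tz [ 0.26 -0.06  0.01]
y -25.39 Fy 0.86 tz [ 0.23 -0.1   0.05]
y -26.39 Fy 0.47 tz [ 0.24 -0.08  0.04]
y -27.36 Fy 0.09 tz [ 0.25 -0.04  0.06]
y -28.35 Fy 0.25 tz [ 0.22 -0.07 -0.04]
y -29.39 Fy 0.74 tz [ 0.2  -0.03  0.06]
y -30.37 Fy 0.57 tz [ 0.23 -0.11  0.04]
centre(mm,unit) [ 74.9944 -29.8657] corner rel hinge [66.4944 11.1343] r 0.06742021092423321 angle 1.456824360360163 z 0.12275779317260904 F unit [ 0.41    0.5697 -0.012 ] t 8.6833
```

```bash
g="python3 guard.py 2.7"
{ python3 -m jog '0 0 0 0 -.1 0 0; 0 0 0 0 0 0 0;0 0 0 0 0 0 0' && $g && python3 -m jog '0 0 0 0 -.1 0 0; 0 0 0 0 0 0 0;0 0 0 0 0 0 0' && $g && python3 -m jog '0 0 0 0 -.1 0 0; 0 0 0 0 0 0 0;0 0 0 0 0 0 0' && $g && python3 -m jog '0 0 0 0 -.1 0 0; 0 0 0 0 0 0 0;0 0 0 0 0 0 0' && $g && python3 -m jog '0 0 0 0 -.1 0 0; 0 0 0 0 0 0 0;0 0 0 0 0 0 0' && $g && python3 -m jog '0 0 0 0 -.1 0 0; 0 0 0 0 0 0 0;0 0 0 0 0 0 0' && $g && python3 -m jog '0 0 0 0 -.1 0 0; 0 0 0 0 0 0 0;0 0 0 0 0 0 0' && $g && python3 -m jog '0 0 0 0 -.1 0 0; 0 0 0 0 0 0 0;0 0 0 0 0 0 0' && $g; } | grep Fy; python3 state.py
```

```text
y -31.35 Fy 0.81 tz [ 0.23 -0.08  0.  ]
y -32.38 Fy 1.07 tz [ 0.23 -0.08  0.01]
y -33.36 Fy 1.43 tz [ 0.25 -0.08 -0.04]
y -34.05 Fy 2.23 tz [ 0.4  -0.    0.07]
y -34.87 Fy 3.08 tz [0.65 0.05 0.09]
centre(mm,unit) [ 74.9692 -34.3724] corner rel hinge [66.4692  6.6276] r 0.06679883111952542 angle 1.523836207844625 z 0.12280721495599081 F unit [0.402 3.076 1.624] t 9.9333
```

```bash
g="python3 guard.py 6.3"
{ python3 -m jog '0 0 0 0 -.05 0 0; 0 0 0 0 0 0 0;0 0 0 0 0 0 0' && $g && python3 -m jog '0 0 0 0 -.05 0 0; 0 0 0 0 0 0 0;0 0 0 0 0 0 0' && $g && python3 -m jog '0 0 0 0 -.05 0 0; 0 0 0 0 0 0 0;0 0 0 0 0 0 0' && $g && python3 -m jog '0 0 0 0 -.05 0 0; 0 0 0 0 0 0 0;0 0 0 0 0 0 0' && $g; } | grep Fy; python3 state.py
```

```text
y -35.43 Fy 3.9 tz [0.83 0.01 0.09]
y -36.13 Fy 3.66 tz [0.9  0.02 0.08]
y -36.73 Fy 4.5 tz [ 0.94 -0.01  0.05]
y -37.29 Fy 5.26 tz [ 0.93 -0.04  0.05]
centre(mm,unit) [ 75.0665 -36.7917] corner rel hinge [66.5665  4.2083] r 0.06669935668438709 angle 1.560159328112033 z 0.12280222333050358 F unit [0.9581 5.2574 1.1609] t 10.9333
```

```bash
g="python3 guard.py 6.8"
{ python3 -m jog '0 0 0 0 -.05 0 0; 0 0 0 0 0 0 0;0 0 0 0 0 0 0' && $g && python3 -m jog '0 0 0 0 -.05 0 0; 0 0 0 0 0 0 0;0 0 0 0 0 0 0' && $g && python3 -m jog '0 0 0 0 -.05 0 0; 0 0 0 0 0 0 0;0 0 0 0 0 0 0' && $g && python3 -m jog '0 0 0 0 -.05 0 0; 0 0 0 0 0 0 0;0 0 0 0 0 0 0' && $g; } | grep Fy; python3 state.py
```

```text
y -37.79 Fy 4.39 tz [ 0.96 -0.08  0.08]
y -38.33 Fy 3.99 tz [ 0.96 -0.12  0.11]
y -38.82 Fy 4.65 tz [ 0.95 -0.13  0.04]
y -39.33 Fy 4.03 tz [ 0.93 -0.17  0.07]
centre(mm,unit) [ 75.1026 -38.8251] corner rel hinge [66.6026  2.1749] r 0.06663813930794774 angle 1.5906998528422756 z 0.1228022922481119 F unit [1.0096 4.0322 2.6314] t 11.9333
```

Run:
```python
from plan import *
p=viewer.capture("top");a=p["frame"][150:210,230:310][:,:,::-1]
q=viewer.capture("scene");b=q["frame"][150:235,335:400][:,:,::-1]
cv2.imwrite("pics/f1.png",np.hstack([cv2.resize(a,(450,337),interpolation=2),cv2.resize(b,(258,337),interpolation=2)]))
```

```text
(no output)
```

View pics/f1.png

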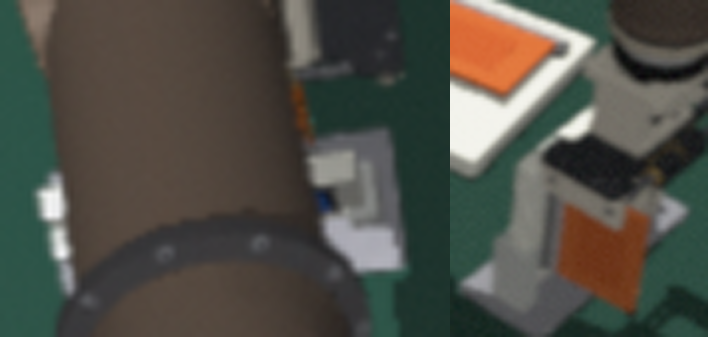

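```bash
sed -i 's/int(fy>float(sys.argv\[1\]))/int(fy>float(sys.argv[1]) or o["wrist_torque"][0]>1.25)/' guard.py; g="python3 guard.py 7.5"
{ python3 -m jog '0 0 0 0 -.05 0 0; 0 0 0 0 0 0 0;0 0 0 0 0 0 0' && $g && python3 -m jog '0 0 0 0 -.05 0 0; 0 0 0 0 0 0 0;0 0 0 0 0 0 0' && $g && python3 -m jog '0 0 0 0 -.05 0 0; 0 0 0 0 0 0 0;0 0 0 0 0 0 0' && $g && python3 -m jog '0 0 0 0 -.05 0 0; 0 0 0 0 0 0 0;0 0 0 0 0 0 0' && $g;  } | grep Fy; python3 state.py
```

```text
y -39.76 Fy 5.02 tz [ 0.97 -0.19  0.11]
y -40.18 Fy 3.88 tz [ 0.96 -0.21  0.12]
y -40.45 Fy 4.82 tz [ 1.13 -0.26  0.12]
y -40.74 Fy 5.79 tz [ 1.19 -0.24  0.06]
centre(mm,unit) [ 75.1595 -40.2378] corner rel hinge [66.6595  0.7622] r 0.06666383016239298 angle 1.6118896024792362 z 0.12289096420789222 F unit [1.8219 5.7863 2.7725] t 13.0333
```

```bash
sed -i 's/>1.25/>1.48/' guard.py; g="python3 guard.py 9"
{ python3 -m jog '0 0 0 0 -.05 0 0; 0 0 0 0 0 0 0;0 0 0 0 0 0 0' && $g && python3 -m jog '0 0 0 0 -.05 0 0; 0 0 0 0 0 0 0;0 0 0 0 0 0 0' && $g && python3 -m jog '0 0 0 0 -.05 0 0; 0 0 0 0 0 0 0;0 0 0 0 0 0 0' && $g && python3 -m jog '0 0 0 0 -.05 0 0; 0 0 0 0 0 0 0;0 0 0 0 0 0 0' && $g;  } | grep Fy; python3 state.py
```

```text
y -40.97 Fy 6.74 tz [ 1.35 -0.21  0.03]
y -41.29 Fy 6.16 tz [ 1.54 -0.22  0.12]
centre(mm,unit) [ 75.2021 -40.7888] corner rel hinge [66.7021  0.2112] r 0.06670243194995162 angle 1.620125801964036 z 0.12290962974754754 F unit [1.0596 6.1556 2.5357] t 13.5333
```

```bash
for i in 1 ; do python3 -m jog '0 0 0 0 0 0 0;0 0 0 0 0 0 0' >/dev/null; python3 guard.py 99;  python3 -m jog '0 0 0 0 0 0 0;0 0 0 0 0 0 0'>/dev/null; python3 guard.py 99; python3 -m jog '0 0 0 0 -.03 0 0;0 0 0 0 0 0 0;0 0 0 0 0 0 0'>/dev/null; python3 guard.py 99; python3 -m jog '0 0 0 0 0 0 0;0 0 0 0 0 0 0'>/dev/null; python3 guard.py 99; done
```

```text
y -41.27 Fy 6.95 tz [ 1.43 -0.19  0.12]
y -41.23 Fy 7.18 tz [ 1.45 -0.24  0.06]
y -41.42 Fy 6.66 tz [ 1.53 -0.23  0.1 ]
y -41.41 Fy 6.7 tz [ 1.55 -0.25  0.11]
```

```bash
python3 -m jog '0 0 0 0 -.06 0 0;0 0 0 0 0 0 0;0 0 0 0 0 0 0' >/dev/null; python3 guard.py 99;  python3 -m jog '0 0 0 0 0 0 0;0 0 0 0 0 0 0'>/dev/null; python3 guard.py 99; python3 -m jog '0 0 0 0 0 0 0;0 0 0 0 0 0 0'>/dev/null; python3 guard.py 99
```

```text
y -41.75 Fy 8.11 tz [ 1.66 -0.24  0.11]
y -41.71 Fy 7.23 tz [ 1.67 -0.2   0.1 ]
y -41.72 Fy 8.05 tz [ 1.67 -0.19  0.08]
```

```bash
python3 -m jog '0 0 0 0 .1 0 0;0 0 0 0 .1 0 0;0 0 0 0 .1 0 0;0 0 0 0 .1 0 0;0 0 0 0 .1 0 0;0 0 0 0 .1 0 0;0 0 0 0 .1 0 0;0 0 0 0 .1 0 0;0 0 0 0 .15 0 0;0 0 0 0 .2 0 0;0 0 0 0 .3 0 0;0 0 0 0 .3 0 0;0 0 0 0 .3 0 0;0 0 0 0 0 0 0' >/dev/null; python3 state.py
python3 -m jog '0 0 0 0 0 -1 0;0 0 0 0 0 -2 0;0 0 0 0 0 -3 0;0 0 0 0 0 -2.5 0;0 0 0 0 0 -1.5 0;0 0 0 2 3 0 0; 0 0 0 3 0 0 0; 0 0 0 3 0 0 0; 0 0 0 3 0 0 0; 0 0 0 3 0 0 0; 0 0 0 3 0 0 0; 0 0 0 2 0 0 0; 0 0 0 0 0 0 0'
python3 - <<'E'
from plan import *
p=viewer.capture("top");a=p["frame"][150:210,230:310][:,:,::-1]
q=viewer.capture("scene");b=q["frame"][160:240,335:400][:,:,::-1]
cv2.imwrite("pics/g1.png",np.hstack([cv2.resize(a,(400,300),interpolation=2),cv2.resize(b,(400,492),interpolation=2)[:300*0+492][:492][0:492][:492][:300] if 0 else cv2.resize(b,(244,300),interpolation=2)]))
E
```

```text
centre(mm,unit) [ 74.9207 -21.1527] corner rel hinge [66.4207 19.8473] r 0.06932260659254842 angle 1.3309396211606177 z 0.12270936671310252 F unit [-0.1047 -0.7674 -0.4879] t 16.0333
time_s: 17.12
ee_pos: [0.411, 0.1758, 0.2235]
ee_rot: [-0.001, -0.064, 0.998, 0.0]
force: [-0.5, 0.5, -0.8]
opening: 0.0005
gripper_force: 0.0
```

View pics/g1.png

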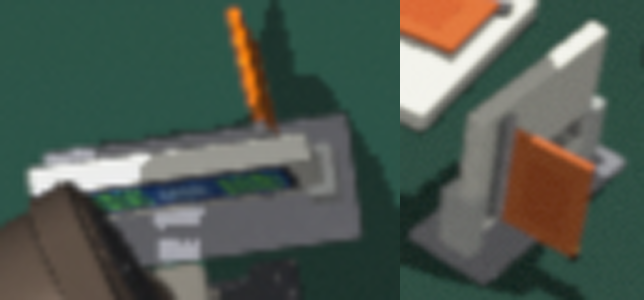

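```bash
python3 -m jog '0 0 .1 0 0 0 .7;0 0 .121 0 0 0 .7;0 0 .121 0 0 0 .7;0 0 .121 0 0 0 .7;0 0 .121 0 0 0 .7;0 0 .121 0 0 0 .7;0 0 .121 0 0 0 .7;0 0 .121 0 0 0 .7;0 0 .121 0 0 0 .7;0 0 .121 0 0 0 .7;0 0 .121 0 0 0 .7;0 0 .121 0 0 0 .7;0 0 .121 0 0 0 .7;0 0 .02 0 0 0 .7;0 0 0 0 0 0 .7'
python3 - <<'E'
from plan import *
import fit
for z in(.135,):
    g=fit.W((0,-.001,z),'u',U);R=rot(.1273,.033)
    tcp=g+R.apply([0,0,r.pinch_z]);print(g,tcp)
    plan(tcp-R.apply([0,0,.08]),.1273,.033)
E
```

```text
time_s: 18.47
ee_pos: [0.4156, 0.1766, 0.2229]
ee_rot: [0.0, 0.661, 0.751, 0.0]
force: [-0.0, 0.2, -0.4]
opening: 0.0643
gripper_force: 0.0
[0.5299 0.1823 0.1449] [0.5292 0.1822 0.1261]
turn [0.0334 0.0002 0.002 ] shift cm [-0.8821 11.694   1.2891] j [-0.7226  0.1496  0.231   1.9955 -0.0402  1.0005 -0.3431] t 18.5667
```

```bash
python3 -m jog '.033 0 0 0 1 0 .7;0 0 0 -.2 2 0 .7;0 0 0 -.2 2.5 0 .7;0 0 0 -.2 2.5 0 .7;0 0 0 -.2 2 .5 .7;0 0 0 -.1 1.2 .5 .7;0 0 0 0 .5 .3 .7;0 0 0 0 0 0 .7;0 0 0 0 0 0 .7'
python3 - <<'E'
from plan import *
plan([.5292,.1822,.1261],.1273,.033)
p=viewer.capture("scene");cv2.imwrite("pics/h.png",cv2.resize(p["frame"][130:240,325:420][:,:,::-1],(475,550),interpolation=2))
E
```

```text
time_s: 19.32
ee_pos: [0.5304, 0.1822, 0.2058]
ee_rot: [-0.011, 0.661, 0.75, -0.013]
force: [-0.4, 0.9, -0.8]
opening: 0.0641
gripper_force: 0.0
turn [-0.0015  0.0001 -0.0005] shift cm [0.0185 0.1471 7.9742] j [-0.6147  0.3713  0.2649  1.7468 -0.1176  1.0719 -0.1805] t 19.3167
```

View pics/h.png

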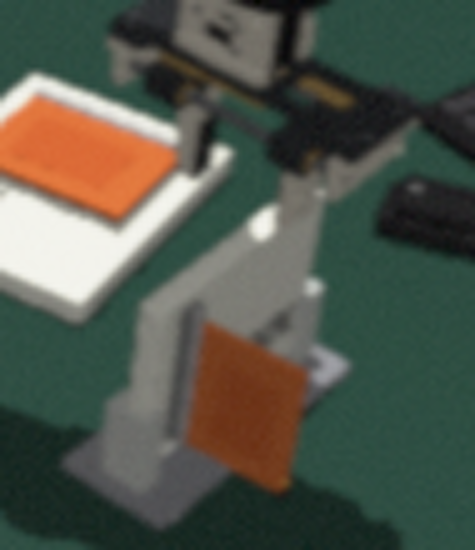

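The fingers straddle the unit's top edge, one in front at (195,140) and one behind at (295,200), and the leg is well clear. I'll descend now.

```bash
python3 -m jog '0 0 0 0 .1 1 .7;0 0 0 0 0 1.5 .7;0 0 0 0 0 1.5 .7;0 0 0 0 0 1.2 .7;0 0 0 0 0 1 .7;0 0 0 0 0 .8 .7;0 0 0 0 0 .5 .7;0 0 0 0 0 .3 .7;0 0 0 0 0 0 .7;0 0 0 0 0 0 .7'
python3 -c "
from plan import *
plan([.5292,.1822,.1261],.1273,.033)"
```

```text
time_s: 20.2
ee_pos: [0.53, 0.1821, 0.1285]
ee_rot: [-0.011, 0.661, 0.75, -0.012]
force: [0.5, -0.3, -0.6]
opening: 0.0643
gripper_force: 0.0
turn [ 0.0005 -0.0002 -0.0013] shift cm [ 0.0218 -0.0703  0.2429] j [-0.5973  0.4538  0.2453  1.8362 -0.1468  0.9005 -0.155 ] t 20.2
```

```bash
python3 -m jog '0 0 0 0 -.07 .2 .5;0 0 0 0 0 0 .4;0 0 0 0 0 0 .3;0 0 0 0 0 0 .27;0 0 0 0 0 0 .24;0 0 0 0 0 0 .22;0 0 0 0 0 0 .2;0 0 0 0 0 0 .18;0 0 0 0 0 0 .1;0 0 0 0 0 0 0;0 0 0 0 0 0 0;0 0 0 0 0 0 0'
```

```text
time_s: 21.2
ee_pos: [0.5286, 0.1819, 0.1262]
ee_rot: [-0.011, 0.661, 0.75, -0.013]
force: [-4.4, -0.5, 4.2]
opening: 0.0177
gripper_force: 30.0
```

```bash
python3 -m jog '0 0 0 0 -.1 0 0;0 0 0 0 0 0 0;0 0 0 0 0 -.3 0;0 0 0 0 0 -.3 0;0 0 0 0 0 -.3 0;0 0 0 0 0 0 0;0 0 0 0 0 0 0';python3 -m jog '0 0 0 0 0 -.7 0;0 0 0 0 0 -1 0;0 0 0 0 0 -1 0;0 0 0 0 0 0 0;0 0 0 0 0 0 0'
```

```text
time_s: 21.78
ee_pos: [0.5285, 0.1818, 0.1354]
ee_rot: [-0.011, 0.661, 0.75, -0.012]
force: [-0.4, 0.5, -5.4]
opening: 0.0176
gripper_force: 30.0
time_s: 22.2
ee_pos: [0.5296, 0.1821, 0.1632]
ee_rot: [-0.011, 0.661, 0.75, -0.012]
force: [0.1, 0.7, -5.6]
opening: 0.0178
gripper_force: 30.0
```

```bash
python3 -m jog '0 0 0 0 0 -1 0;0 0 0 0 0 -1.5 0;0 0 0 0 0 -1.5 0;0 0 0 0 0 -1.5 0;0 0 0 0 0 -.8 0;0 0 0 0 0 -.3 0;0 0 0 0 0 0 0'
cat > tgt.py <<'E'
from plan import *
yaw,le=.207,.21
ux=np.array([np.cos(yaw),np.sin(yaw),0])
O=np.array([.4606,-.1941,.003])-.010*ux
G=rot(yaw,le);TCP=O+G.apply([0,0,-.135+r.pinch_z])
if __name__=="__main__":
    print("TCP",TCP);plan(TCP,yaw,le)
E
python3 tgt.py; python3 -c "
from tgt import *
plan(TCP+[0,0,.08],.1273,.033)"
```

```text
time_s: 22.78
ee_pos: [0.5318, 0.1823, 0.2288]
ee_rot: [-0.011, 0.661, 0.75, -0.012]
force: [-0.6, 0.6, -5.3]
opening: 0.0177
gripper_force: 30.0
TCP [ 0.4745 -0.1912  0.1166]
turn [ 0.1783 -0.0102 -0.0805] shift cm [-35.3748 -10.6496  13.7406] j [-0.6193  0.3509  0.2707  1.7157 -0.111   1.12   -0.1869] t 22.7833
turn [ 0.0013 -0.0005 -0.0013] shift cm [-36.3198 -10.3096   3.5608] j [-0.6193  0.3509  0.2707  1.7157 -0.111   1.12   -0.1869] t 22.7833
```

```bash
python3 -m jog '0 0 0 -.4 -.1 0 0;0 0 0 -.9 -.25 0 0;0 0 0 -1.4 -.4 0 0;0 0 0 -1.9 -.55 0 0;0 0 0 -2.4 -.7 0 0;0 0 0 -2.7 -.75 0 0;0 0 0 -2.8 -.8 0 0;0 0 0 -2.8 -.8 0 0;0 0 0 -2.8 -.8 0 0;0 0 0 -2.8 -.8 0 0;0 0 0 -2.8 -.8 0 0;0 0 0 -2.7 -.75 0 0;0 0 0 -2.4 -.7 0 0;0 0 0 -2 -.55 0 0;0 0 0 -1.6 -.4 0 0;0 0 0 -1.2 -.3 0 0;0 0 0 -.8 -.2 0 0;0 0 0 -.5 -.1 0 0;0 0 0 0 0 0 0;0 0 0 0 0 0 0'; python3 -c "
from tgt import *
plan(TCP+[0,0,.06],yaw,le)"
```

```text
time_s: 24.45
ee_pos: [0.4783, -0.176, 0.2313]
ee_rot: [-0.011, 0.661, 0.75, -0.012]
force: [-0.9, 1.0, -4.9]
opening: 0.0179
gripper_force: 30.0
turn [ 0.1767 -0.0104 -0.0807] shift cm [-1.4064  0.4703  5.4827] j [-0.106   0.2667  0.4359  1.8458 -0.1105  1.0859  0.497 ] t 24.45
```

```bash
python3 -m jog '.015 0 -.007 0 0 0 0;.03 -.002 -.014 0 0 0 0;.03 -.002 -.014 0 0 0 0;.03 -.002 -.014 0 0 0 0;.03 -.002 -.014 0 0 0 0;.03 -.002 -.012 0 0 0 0;.012 0 -.006 0 0 0 0;0 0 0 -.4 .1 .3 0;0 0 0 -.5 .2 .9 0;0 0 0 -.4 .1 1.3 0;0 0 0 -.1 .1 1.3 0;0 0 0 0 0 .9 0;0 0 0 0 0 .5 0;0 0 0 0 0 .2 0;0 0 0 0 0 0 0;0 0 0 0 0 0 0'; python3 tgt.py
python3 - <<'E'
from h import *
p=viewer.capture("top");a=p["frame"][140:260,300:430][:,:,::-1]
q=viewer.capture("scene");b=q["frame"][140:300,210:340][:,:,::-1]
cv2.imwrite("pics/k.png",np.hstack([cv2.resize(a,(433,400),interpolation=2),cv2.resize(b,(325,400),interpolation=2)]))
E
```

```text
time_s: 25.78
ee_pos: [0.4755, -0.1913, 0.178]
ee_rot: [-0.066, 0.627, 0.772, -0.081]
force: [-0.1, 0.4, -4.7]
opening: 0.0179
gripper_force: 30.0
TCP [ 0.4745 -0.1912  0.1166]
turn [0.0008 0.0005 0.0004] shift cm [0.037  1.1847 6.016 ] j [-0.0882  0.4278  0.4227  1.7884 -0.0733  1.1428  0.56  ] t 25.7833
```

View pics/k.png

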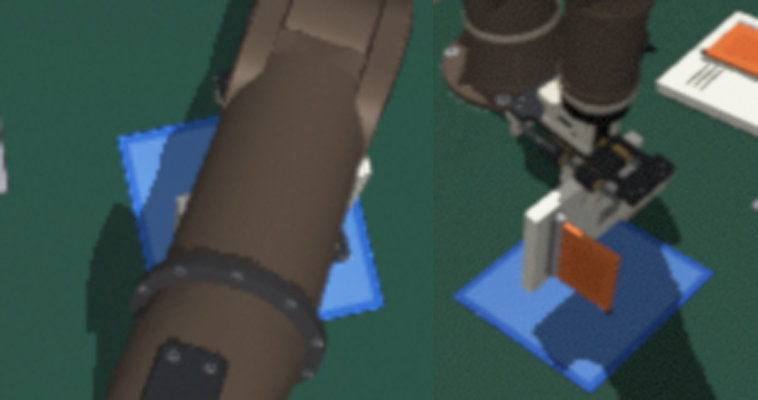

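The unit hangs over the mat, leaning back, with the leg open to the far side. I'll lower it most of the way, then creep down by feel.

```bash
python3 -m jog '0 0 0 0 .1 .5 0;0 0 0 0 .2 1 0;0 0 0 0 .2 1 0;0 0 0 0 .2 1 0;0 0 0 0 .16 .8 0;0 0 0 0 .1 .5 0;0 0 0 0 .06 .3 0;0 0 0 0 0 0 0;0 0 0 0 0 0 0'; python3 tgt.py
```

```text
time_s: 26.63
ee_pos: [0.4746, -0.1916, 0.1256]
ee_rot: [-0.066, 0.627, 0.772, -0.082]
force: [0.4, 0.0, -4.0]
opening: 0.0178
gripper_force: 30.0
TCP [ 0.4745 -0.1912  0.1166]
turn [-0.0002  0.0003  0.0003] shift cm [0.0393 0.1861 0.8734] j [-0.0718  0.4896  0.4058  1.8431 -0.0975  1.0302  0.5733] t 26.6333
```

```bash
cat > gz.py <<'E'
from h import *
import sys
o=r.get_obs();print("z",o["ee_pos"][2].round(4),"F",o["force"].round(2),"tq",o["wrist_torque"].round(2));sys.exit(int(o["force"][2]>-2.2))
E
g="python3 gz.py"
{ python3 -m jog '0 0 0 0 .02 .1 0;0 0 0 0 .02 .1 0;0 0 0 0 0 0 0' && $g && python3 -m jog '0 0 0 0 .02 .1 0;0 0 0 0 .02 .1 0;0 0 0 0 0 0 0' && $g && python3 -m jog '0 0 0 0 .02 .1 0;0 0 0 0 0 0 0' && $g && python3 -m jog '0 0 0 0 .02 .1 0;0 0 0 0 0 0 0' && $g && python3 -m jog '0 0 0 0 .02 .1 0;0 0 0 0 0 0 0' && $g && python3 -m jog '0 0 0 0 .02 .1 0;0 0 0 0 0 0 0' && $g && python3 -m jog '0 0 0 0 .02 .1 0;0 0 0 0 0 0 0' && $g && python3 -m jog '0 0 0 0 .02 .1 0;0 0 0 0 0 0 0' && $g; } | grep tq; python3 tgt.py
```

```text
z 0.1236 F [ 0.48 -0.71 -4.59] tq [ 0.08 -0.37 -0.  ]
z 0.1214 F [ 0.76 -0.16 -4.5 ] tq [ 0.11 -0.41  0.01]
z 0.1203 F [-0.3   0.42 -4.81] tq [ 0.1  -0.41 -0.01]
z 0.1193 F [-0.39  0.26 -4.38] tq [ 0.05 -0.42 -0.02]
z 0.1183 F [-1.09  0.39 -4.44] tq [-0.   -0.36  0.03]
z 0.1173 F [ 0.42 -0.04 -4.87] tq [ 0.1  -0.45  0.  ]
z 0.1171 F [-0.99  1.99  5.29] tq [ 0.25  0.47 -0.09]
TCP [ 0.4745 -0.1912  0.1166]
turn [0.0001 0.0002 0.0006] shift cm [0.0262 0.0078 0.0441] j [-0.0689  0.5003  0.4024  1.8509 -0.102   1.0119  0.5759] t 27.9667
```

```bash
g="python3 gz.py"
python3 -m jog '0 0 0 0 -.01 -.05 0;0 0 0 0 0 0 0' >/dev/null; $g; python3 -m jog '.006 0 0 0 0 0 0;0 0 0 0 0 0 0'  >/dev/null; $g;  python3 -m jog '.006 0 0 0 0 0 0;0 0 0 0 0 0 0'  >/dev/null; $g
```

```text
z 0.1171 F [0.57 0.69 1.42] tq [ 0.09  0.22 -0.06]
z 0.117 F [-0.42  0.75  2.02] tq [ 0.14 -0.05 -0.02]
z 0.1169 F [-0.62  0.53  0.37] tq [-0.08 -0.37  0.03]
```

```bash
python3 -m jog '0 0 0 0 0 0 .2;0 0 0 0 0 0 .22;0 0 0 0 0 0 .25;0 0 0 0 0 0 .3;0 0 0 0 0 0 .35;0 0 0 0 0 0 .45;0 0 0 0 0 0 .55;0 0 0 0 0 0 .65;0 0 0 0 0 0 .65;0 0 0 0 0 0 .65' && python3 -m jog '0 0 0 0 0 -.5 .65;0 0 0 0 0 -1 .65;0 0 0 0 0 -2 .65;0 0 0 0 0 -3 .65;0 0 0 0 0 -3 .65;0 0 0 0 0 -3 .65;0 0 0 0 0 -1 .65;0 0 0 0 -3 0 .65;0 0 0 0 -3.5 0 .65;0 0 0 0 -4 0 .65;0 0 0 3 -2 0 .65;0 0 0 4 0 0 .65;0 0 0 4 0 0 .65;0 0 0 4 0 0 .65;0 0 0 4 0 0 .65;0 0 0 4 0 0 .65;0 0 0 3 0 0 .65;0 0 0 0 0 0 .65'
python3 - <<'E'
from h import *
p=viewer.capture("top");a=p["frame"][140:260,300:430][:,:,::-1]
q=viewer.capture("scene");b=q["frame"][140:300,210:340][:,:,::-1]
cv2.imwrite("pics/l.png",np.hstack([cv2.resize(a,(433,400),interpolation=2),cv2.resize(b,(325,400),interpolation=2)]))
E
```

```text
time_s: 29.3
ee_pos: [0.4744, -0.1915, 0.1169]
ee_rot: [-0.07, 0.626, 0.772, -0.086]
force: [-0.2, -0.2, 0.5]
opening: 0.0583
gripper_force: 0.0
time_s: 30.8
ee_pos: [0.3294, 0.0492, 0.2765]
ee_rot: [-0.07, 0.623, 0.774, -0.085]
force: [-0.1, 0.1, 0.5]
opening: 0.0597
gripper_force: 0.0
```

View pics/l.png

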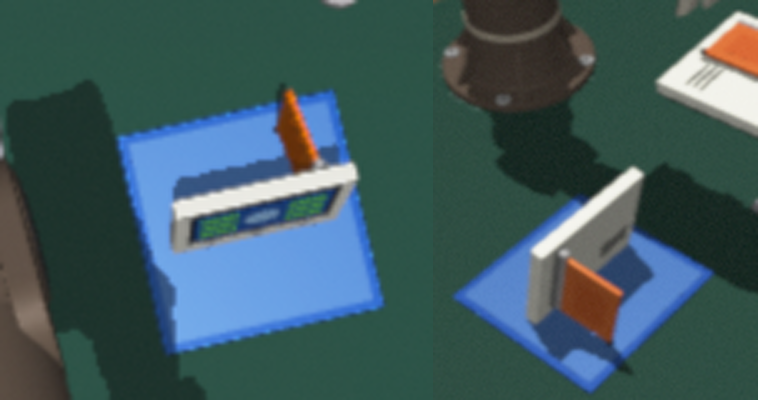

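Run:
```python
from tgt import *
p=viewer.capture("top");R=Ro.from_euler('ZY',[yaw,.215])
for n,P in(('top mid',(0,0,.156)),('LB',(.009,.09,.156)),('RB',(.009,-.09,.156)),('RF',(-.009,-.09,.156)),('LFbot',(-.009,.09,.005)),('RFbot',(-.009,-.09,.005))):
    q=proj(p,O+R.apply(P))[0];print(n,(q+.5-[300,140])*3.333)
q=(263.,194.);uv=np.array(q)/3.333-.5+[300,140];t=ray(p,uv,.003+.152);print(t-R.apply((0,0,.152+.004)),O)
```

```text
top mid [265.3565 190.5988]
LB [172.0806 201.6575]
RB [354.028  162.0946]
RF [358.9926 179.4974]
LFbot [173.0407 255.3944]
RFbot [337.0901 219.7193]
[ 0.4476 -0.1939  0.0026] [ 0.4508 -0.1962  0.003 ]
```

```bash
python3 -c "
from station import hand_in
print(hand_in())"
```

```text
the job is handed in; nothing more can be done
None
```

I pressed the leg home against its stop at about 8 N, then set the unit on the mat, where it leans back on the leg with its screen towards the robot, about 12 mm on the robot's side of the mat's centre; the gripper has let go, no bystander was handled, and the job is handed in with no verdict returned.

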